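# Seat the thermometer probe in the one clear well of the dry-block calibrator

### The job

Take the orange cordless thermometer probe out of its sloping rest and push it fully home, collar down on the metal block, in the one clear well of the white dry-block calibrator, then let go of it. Two of the three wells still have a soft rubber transit plug deep inside, out of sight, and only feeling with the probe tells which: feel gently, do not force a plug down or press hard on the block, do not let the probe fall, and leave the white bottle, the vial and the label roll where they are.

Things in the scene. Friction and masses are not known exactly. Their poses are not given: they have to be found in the camera images.
- probe_grip (a point): centre of the orange handle of the probe (140 mm, about 70 g), the place to grasp; z runs from tip to handle. Handle 24 x 24 mm square, sides facing x and y, 54 mm long (27 mm either way of here). Below it a round steel collar, diameter 19 mm, 6 mm thick, its underside 33 mm below here along the probe; then the shaft. At the start it stands in the sloping rest
- probe_tip (a point): end of the probe's round steel shaft (diameter 10 mm, 80 mm long from the collar, tapered over the last 4 mm to 5 mm across), 113 mm from the handle's centre along the probe's -z; same axes as probe_grip
- rest_mouth (a point): centre of the mouth of the blue sleeve of the fixed probe rest, 96 mm above the bench; z vertical. The sleeve (outside 21 mm, bore 13 mm) leans 25 degrees from vertical toward this frame's -x. The probe sits in it with 1.5 mm play all round, collar on the rim, and is drawn out 80 mm along the sleeve's axis. Base 110 x 66 x 12 mm
- heater: white dry-block calibrator, fixed to the bench, 144 x 180 mm and 88 mm high, with an aluminium block (56 x 150 mm) in its top that stands up to 96 mm above the bench. Origin at the centre of its underside, z up, y along the row of wells, display on the -x side
- well_1 (a point): centre of the mouth of the first well (y = +45 mm on the calibrator), at the block's top, 96 mm above the bench. The wells are vertical, diameter 12.5 mm, chamfer 1.5 mm, 84 mm deep. In a plugged well the probe's tip is stopped 35 mm below the mouth; in the clear one the collar lands on the block with the tip 80 mm below the mouth
- well_2 (a point): mouth of the middle well (y = 0 on the calibrator), like well_1
- well_3 (a point): mouth of the third well (y = -45 mm on the calibrator), like well_1
- plug_a (a joint): how far one of the two hidden rubber plugs (in which well is not known) is pressed down, in m; it springs back, about 5 N per mm; 4 mm or more (20 N) counts as forced
- plug_b (a joint): the same for the other rubber plug
- label_roll: roll of white labels lying on the bench, diameter 58, height 28 mm, origin under its centre; bystander
- vial: brown vial with red cap, diameter 22, height 45 mm, origin under its centre; bystander
- bottle_white: white reagent bottle with blue cap, 35 x 58 x 78 mm, origin under its centre; bystander

How it is judged:
By the outcome, as a careful person would: the job done as asked, in the order asked, and still so for the second after the job is handed in, with the robot touching nothing.
It also fails if it takes over 54 s, if anything falls off the work surface, if the arm or the gripper's body presses on something with over 40 N, if the wrist force passes 120 N, or if a joint passes its speed limit or range.

### The arm

A 6-joint arm with a two-finger parallel gripper is mounted at the origin on a cart in front of the work surface, level with it; the furniture and walls round the work are solid. World frame = base frame: x ahead of the robot, y to its left, z up, the work surface at z = 0. Lengths are in m, angles in degrees, forces in N, time in s.
With the tool pointing down it reaches from about 0.3 to 0.875 m from the base axis. Payload 4.2 kg.
Tool frame: the origin (TCP) lies midway between the tips of the shut fingers; the grasp point (between the pads) lies 19 mm behind it; z points along the fingers, y is the direction in which the jaws open and shut (so a half turn about z gives the same grasp; the last joint's range is limited). The gripper opens to 85 mm and grips with 20 to 120 N. Pads are 22 mm wide; open, the fingers measure 114 mm over their backs; the gripper's body (76 mm by 85 mm) begins 54 mm behind the grasp point. The pads swing forward as they close: fully open they stand 13 mm farther back than shut.
Start: joints at [-75.172, 18.312, 89.639, -0, 72.044, -1.146], TCP at [0.158, -0.553, 0.231] pointing down, gripper open.
Joint ranges: [-177.97, 177.97], [-48.28, 115.42], [12.27, 149.76], [-77.06, 257.06], [2.81, 150.46], [-146.56, 146.56]. Speed limits (degrees/s): [147.25, 147.25, 180, 180, 180, 180].

### API

Orientations are given as a 3x3 rotation matrix whose columns are the frame's x, y, z axes.
In Python, from rig import robot gives the robot as it stands.
- The arm moves only by the tool play_rows, never from a script. Its argument "targets" is a list of rows, each a list of 4 numbers: the shift along the world's x, y, z in cm, then the turn about the world's z in rad. In form: [[x, y, z, roll], ...]. A call has 1 to 20 rows; each row is the pose to reach, as a shift and turn from the pose commanded when the call began; what a row does not reach only later rows make up. A row lasts 1/10 s, in which the tool goes at most 50 mm and 8.59 degrees, less where a joint would pass 70% of its speed; a pose out of reach is approached as far as the arm can. A call with a gripper value outside its range is refused whole. "jaw" is the finger opening in cm, from 0 to 8.54, set as the call begins (left out, the last holds). The fingers move at their own pace and stop on an object; "grip_force" is the grip in N (left out, the last holds). Time passes only in rows, so rows that repeat a pose let the fingers close. It gives the time, the measured TCP pose, the force and the opening at its end, in the units of the state.
- robot.observe(): the state, without advancing time (a new reading comes with each control period).
- robot.capture(name): name is "scene" or "top"; returns a dict with "color" (480x640x3 uint8, red, green, blue), "camera_matrix" (3x3 intrinsics, pixels), "dist" ([k1, k2, p1, p2, k3] as OpenCV has them; the pictures are not rectified), "R" (3x3) and "t" (3): a world point X has camera coordinates R X + t. Camera axes: x right, y down, z forward; pixel columns grow to the right and rows downward; lengths in m; the calibration is good to about 2 mm. A picture is of the moment at which its call begins. There is no depth.
- robot.sign_off(): hands the job in, once; it reports no verdict.
The state is a dict: "time_s": time; "q": joint angles; "qd": joint speeds; "joint_efforts": joint torques, N m; "ee_pos": TCP position; "eef_rot": TCP orientation; "wrist_force": force on the tool from outside, world axes, zero at the start; "moment": the same for the moment, N m; "finger_gap": finger opening in m.
Only numpy, scipy, OpenCV 4.12 (cv2) and the standard library are available. Lean on these libraries where they do the work, as an engineer would, in place of code of your own. Each camera call takes 0.05 s, during which the arm holds its last target.

## Working session

There is one attempt and no reset: what is moved stays moved. The work goes in short steps, Python scripts to look and compute and a tool call to move; the robot and the scene stay as the last step left them, time stands still between calls to the robot, and variables do not carry over. Pictures are saved under pics/ and viewed, and the job is handed in when it is done.

Besides the shell and the picture viewer there is one more tool, called after "Call:" as name(argument=value, ...) on one line, values as JSON. play_rows: Moves the arm, as the interface text tells. Its arguments: {"type":"object","properties":{"targets":{"type":"array","items":{"type":"array","items":{"type":"number"}}},"jaw":{"type":"number"},"grip_force":{"type":"number"}},"required":["targets"]}

```bash
ls; mkdir -p pics
python3 - <<'E'
from rig import robot
import cv2,pickle
print(robot.observe())
for n in("scene","top"):
    c=robot.capture(n); cv2.imwrite(f"pics/{n}0.png",c["color"][:,:,::-1]); pickle.dump(c,open(f"{n}0.pkl","wb"))
    print(n,c["camera_matrix"],c["dist"],c["R"],c["t"])
E
```

```text
pics
{'time_s': 0.0, 'q': array([-7.51735738e+01,  1.83510835e+01,  8.97056176e+01, -1.10635689e-03,
        7.20465693e+01, -1.14504372e+00]), 'qd': array([-0.01753285, -0.02249118, -0.06543817, -0.00662776,  0.05643405,
       -0.11910862]), 'joint_efforts': array([ 2.36270091e-03, -4.15523207e+01, -2.34162587e+01,  6.08031291e-05,
        8.25582974e-03, -1.76007740e-05]), 'ee_pos': array([ 0.15809558, -0.55233418,  0.23049321]), 'eef_rot': array([[ 9.61397191e-01,  2.75163974e-01, -4.78978796e-04],
       [ 2.75164390e-01, -9.61395620e-01,  1.73769672e-03],
       [ 1.76634164e-05, -1.80241465e-03, -9.99998375e-01]]), 'wrist_force': array([-0.20427288,  0.71223086, -0.09881608]), 'moment': array([-0.01750009,  0.02793418, -0.01053818]), 'finger_gap': 0.08545344974300396}
scene [[527.49737081   0.         315.54339039]
 [  0.         527.49737081 240.04954665]
 [  0.           0.           1.        ]] [0.02051049 0.         0.         0.         0.        ] [[-0.83695959 -0.54724183  0.00500242]
 [-0.38941649  0.58910701 -0.70803088]
 [ 0.38451715 -0.59454127 -0.70616375]] [0.36898523 0.41263173 0.76683865]
top [[556.38176847   0.         326.78310562]
 [  0.         556.38176847 245.59776413]
 [  0.           0.           1.        ]] [-0.02065467  0.          0.          0.          0.        ] [[-0.02494465 -0.99967972  0.00426801]
 [-0.99716882  0.0245786  -0.07106502]
 [ 0.07093736 -0.00602862 -0.99746255]] [-0.18573303  0.54131263  0.91426768]
```

View pics/scene0.png

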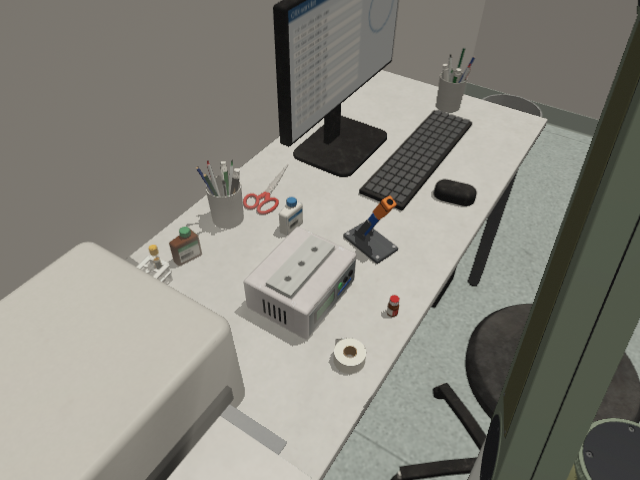

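View pics/top0.png

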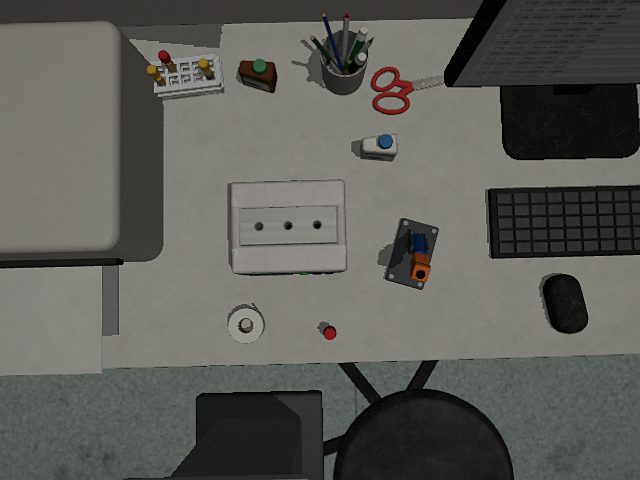

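```bash
cat > h.py <<'E'
import numpy as np,cv2,pickle
def px(c,X):
    X=np.atleast_2d(np.array(X,float))
    p,_=cv2.projectPoints(X,cv2.Rodrigues(c["R"])[0],c["t"],c["camera_matrix"],c["dist"]);return p[:,0]
def ray(c,uv):
    n=cv2.undistortPoints(np.array(uv,float).reshape(-1,1,2),c["camera_matrix"],c["dist"])[:,0]
    d=np.c_[n,np.ones(len(n))]@c["R"]; return -c["R"].T@c["t"],d
def onz(c,uv,z):
    o,d=ray(c,uv); z=np.broadcast_to(z,(len(d),)); return o+d*((z-o[2])/d[:,2])[:,None]
def load(n): return pickle.load(open(n+".pkl","rb"))
E
python3 - <<'E'
from h import *
t=load("top0");s=load("scene0")
def crop(c,x0,y0,w,h,k,n): cv2.imwrite(n,cv2.resize(c["color"][y0:y0+h,x0:x0+w,::-1],None,fx=k,fy=k,interpolation=cv2.INTER_CUBIC))
a=t["color"]
crop(t,225,170,130,110,6,"pics/c1.png");crop(t,375,205,75,95,6,"pics/c2.png");crop(s,240,180,165,150,4.8,"pics/c3.png")
print(onz(t,[[259,226],[288,225.5],[317,225]],.096))
E
```

```text
[[ 0.56402942 -0.09472641  0.096     ]
 [ 0.56370236 -0.13952064  0.096     ]
 [ 0.56337888 -0.18432061  0.096     ]]
```

View pics/c1.png

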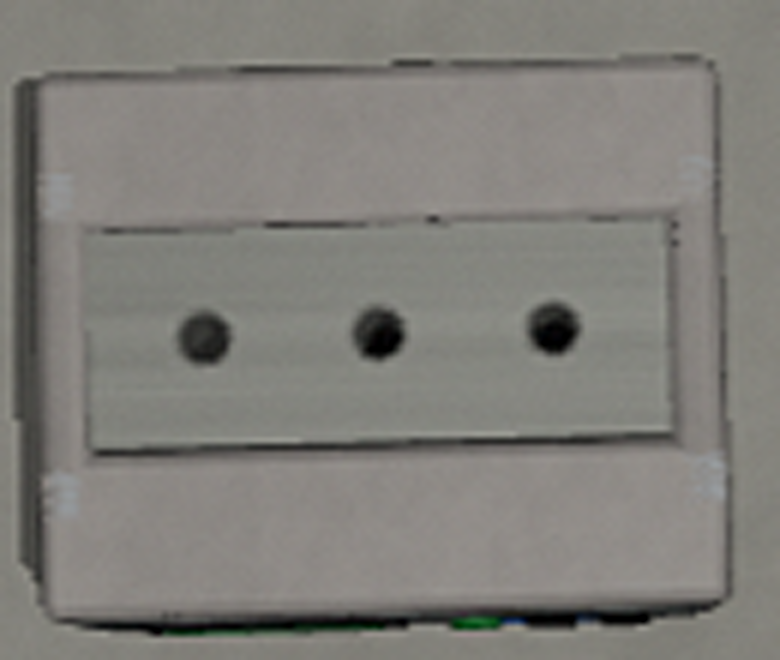

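View pics/c2.png

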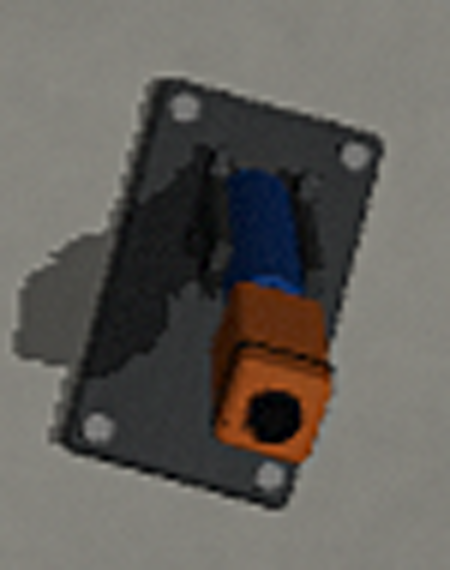

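View pics/c3.png

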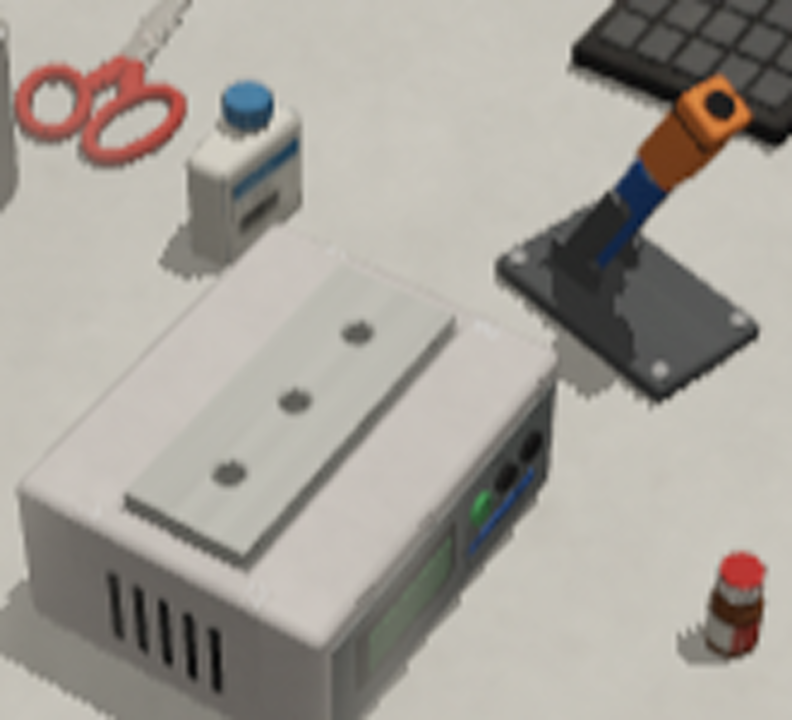

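Run:
```python
from h import *
t=load("top0");s=load("scene0")
f=lambda p,k,x,y:(np.array(p,float)+.5)/k-.5+[x,y]
b=onz(t,f([[185,107],[355,153],[98,428],[271,474]],6,375,205),.012)
print("bolts",b)
d1=b[0]-b[2];d2=b[1]-b[3]
print("yaw long",[np.degrees(np.arctan2(d[1],d[0])) for d in(d1,d2)],"short(+90)",[np.degrees(np.arctan2(d[1],d[0])) for d in(b[0]-b[1],b[2]-b[3])],"ctr",b.mean(0),np.linalg.norm(d1),np.linalg.norm(b[0]-b[1]))
cap=onz(t,f([[273,415]],6,375,205),.1504);print("cap",cap)
cs=onz(s,f([[718,104]],4.8,240,180),.1504);print("cap scene",cs)
print("wells top",onz(t,f([[205,338],[379,334],[554,328]],6,225,170),.096))
print("wells scene",onz(s,f([[230,474],[295,401],[358,333]],4.8,240,180),.096))
bs=onz(s,f([[519,258],[738,319],[660,370]],4.8,240,180),.012);print("bolts scene",bs)
```

```text
bolts [[ 0.57327012 -0.33370238  0.012     ]
 [ 0.55901818 -0.38142719  0.012     ]
 [ 0.48315143 -0.30603857  0.012     ]
 [ 0.46901732 -0.35428331  0.012     ]]
yaw long [np.float64(-17.064963201541676), np.float64(-16.78309309033865)] short(+90) [np.float64(73.37292980037492), np.float64(73.6711660640474)] ctr [ 0.52111427 -0.34386286  0.012     ] 0.09426911081468704 0.04980738159993328
cap [[ 0.48331129 -0.3315808   0.1504    ]]
cap scene [[ 0.48368051 -0.33001516  0.1504    ]]
wells top [[ 0.56416831 -0.09434243  0.096     ]
 [ 0.56409997 -0.13914232  0.096     ]
 [ 0.56454666 -0.18421946  0.096     ]]
wells scene [[ 0.56370943 -0.09276428  0.096     ]
 [ 0.5643095  -0.1378608   0.096     ]
 [ 0.56407219 -0.18274655  0.096     ]]
bolts scene [[ 0.5727486  -0.33275545  0.012     ]
 [ 0.46957682 -0.35338654  0.012     ]
 [ 0.48391473 -0.30584828  0.012     ]]
```

Call:
play_rows(targets=[[8,5.2,0,-0.14],[16.8,10.8,0,-0.28],[25.2,16.2,0,-0.42],[33.6,21.8,0,-0.57],[33.6,21.8,-3,-0.57],[33.6,21.8,-3,-0.57],[33.6,21.8,-3,-0.57],[33.6,21.8,-3,-0.57],[33.6,21.8,-3,-0.57],[33.6,21.8,-3,-0.57]], jaw=8.5, grip_force=20)

```text
time_s: 1.1
ee_pos: [0.4953, -0.3333, 0.2002]
eef_rot: [[0.959, -0.284, -0.002], [-0.284, -0.959, 0.001], [-0.002, -0.0, -1.0]]
wrist_force: [0.3, -0.8, 1.1]
finger_gap: 0.0851
```

```bash
cat > snap.py <<'E'
from rig import robot
from h import *
import sys
def snap(tag,boxes):
    r={}
    for n,(x,y,w,h,k) in boxes.items():
        c=robot.capture(n);pickle.dump(c,open(f"{n}_{tag}.pkl","wb"));r[n]=c
        cv2.imwrite(f"pics/{n}_{tag}.png",cv2.resize(c["color"][y:y+h,x:x+w,::-1],None,fx=k,fy=k,interpolation=cv2.INTER_CUBIC))
    return r
if __name__=="__main__":
    o=robot.observe();print(o["time_s"],o["ee_pos"],o["eef_rot"].round(3).tolist(),o["wrist_force"],o["finger_gap"])
    b=eval(sys.argv[2]) if len(sys.argv)>2 else {"scene":(240,120,200,150,4),"top":(340,180,140,120,5)}
    snap(sys.argv[1],b)
E
python3 snap.py a
```

```text
1.1 [ 0.49528486 -0.33333958  0.20024304] [[0.959, -0.284, -0.002], [-0.284, -0.959, 0.001], [-0.002, -0.0, -1.0]] [ 0.30520553 -0.80140422  1.14979572] 0.08512232448020993
```

View pics/scene_a.png

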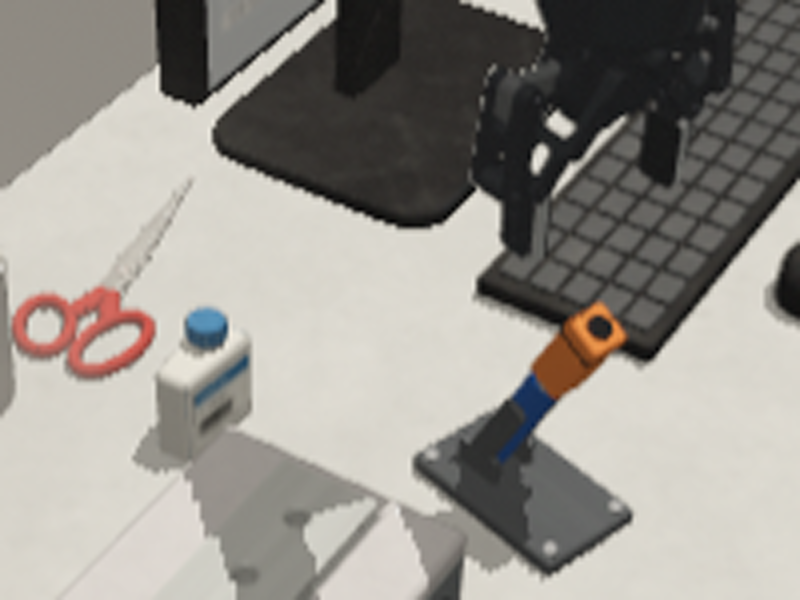

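View pics/top_a.png

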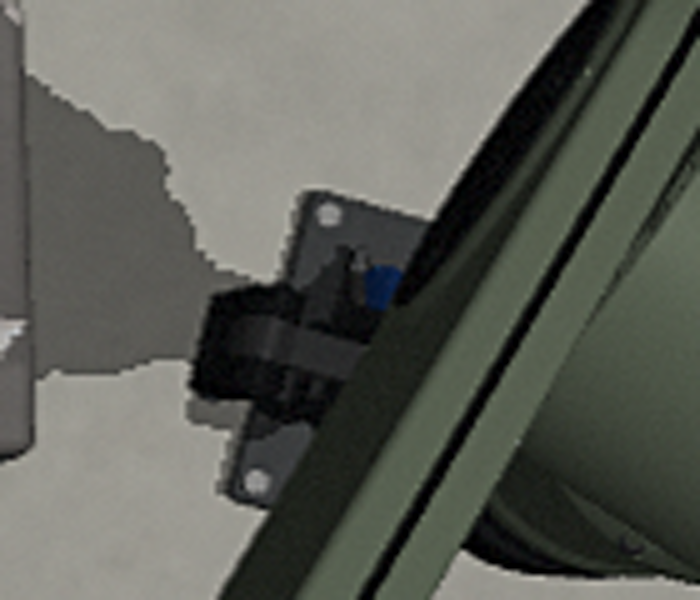

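The scene view shows the open gripper straddling the orange handle (crop ~600,330) with the jaw axis across the lean. I'll descend and grip gently.

Call:
play_rows(targets=[[-0.1,-0.1,-3,0],[-0.1,-0.1,-6,0],[-0.1,-0.1,-8,0],[-0.1,-0.1,-9.2,0],[-0.1,-0.1,-9.2,0],[-0.1,-0.1,-9.2,0],[-0.1,-0.1,-9.2,0]])

```text
time_s: 1.9
ee_pos: [0.4937, -0.3367, 0.1108]
eef_rot: [[0.958, -0.288, 0.002], [-0.288, -0.958, -0.002], [0.003, 0.001, -1.0]]
wrist_force: [-0.5, 0.4, -0.2]
finger_gap: 0.0853
```

```bash
python3 snap.py b '{"scene":(320,150,120,100,6)}'
```

```text
1.9 [ 0.49370397 -0.33670211  0.11082552] [[0.958, -0.288, 0.002], [-0.288, -0.958, -0.002], [0.003, 0.001, -1.0]] [-0.48101721  0.38808769 -0.16381257] 0.08534412273822939
```

View pics/scene_b.png

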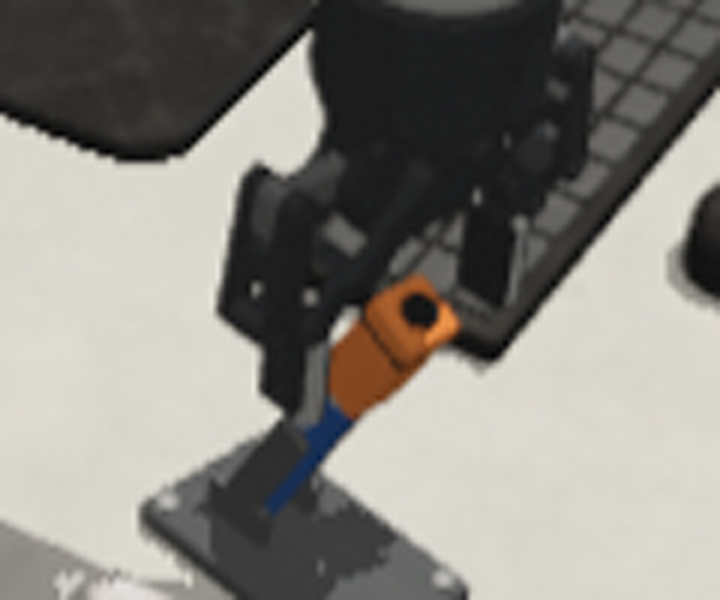

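Call:
play_rows(targets=[[0,0,-0.1,0],[0,0,-0.1,0],[0,0,-0.1,0],[0,0,-0.1,0],[0,0,-0.1,0],[0,0,-0.1,0],[0,0,-0.1,0],[0,0,-0.1,0],[0,0,-0.1,0],[0,0,-0.1,0]], jaw=1.8, grip_force=30)

```text
time_s: 2.95
ee_pos: [0.4933, -0.3357, 0.1084]
eef_rot: [[0.958, -0.287, 0.0], [-0.287, -0.958, 0.0], [0.0, -0.0, -1.0]]
wrist_force: [-0.0, 2.1, 2.1]
finger_gap: 0.0237
```

```bash
python3 snap.py c '{"scene":(320,150,120,100,6)}'; python3 -c "
from rig import robot
o=robot.observe();print(o['moment'],o['qd'].max())"
```

```text
2.95 [ 0.49329412 -0.33572875  0.10843681] [[0.958, -0.287, 0.0], [-0.287, -0.958, 0.0], [0.0, -0.0, -1.0]] [-0.00669279  2.06183773  2.12252704] 0.023703092454840907
[ 0.10684145  0.05579067 -0.02218617] 0.022361647506928026
```

View pics/scene_c.png

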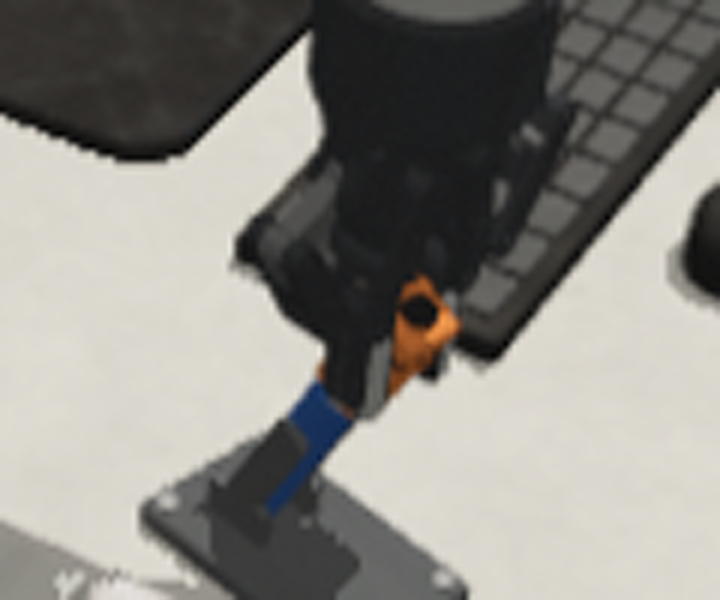

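Call:
play_rows(targets=[[0,0.1,0,0],[-0.2,0.16,0.45,0],[-0.4,0.22,0.9,0],[-0.81,0.34,1.81,0],[-1.21,0.46,2.72,0],[-1.62,0.59,3.63,0],[-1.62,0.59,3.63,0],[-1.62,0.59,3.63,0]])

```text
time_s: 3.8
ee_pos: [0.4767, -0.3297, 0.1451]
eef_rot: [[0.958, -0.287, -0.0], [-0.287, -0.958, -0.0], [-0.0, 0.0, -1.0]]
wrist_force: [-0.6, -1.1, 0.2]
finger_gap: 0.0233
```

```bash
python3 snap.py d '{"scene":(320,130,120,100,6)}'
```

```text
3.8 [ 0.4766566  -0.32970643  0.14505261] [[0.958, -0.287, -0.0], [-0.287, -0.958, -0.0], [-0.0, 0.0, -1.0]] [-0.6161585  -1.10953871  0.17975181] 0.023338097882805404
```

View pics/scene_d.png

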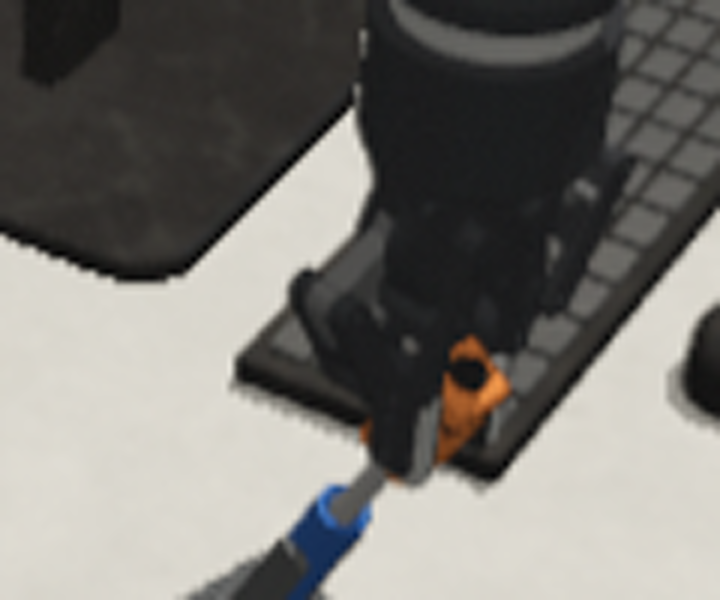

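Call:
play_rows(targets=[[-0.4,0.12,0.9,0],[-0.85,0.26,1.9,0],[-1.29,0.39,2.9,0],[-1.29,0.39,2.9,0],[-0.88,0.26,3.15,0],[-0.46,0.13,3.38,0],[-0.03,0,3.58,0],[0.4,-0.13,3.76,0],[0.85,-0.26,3.9,0],[1.27,-0.39,4.03,0],[1.27,-0.39,4.03,0]], grip_force=20)

```text
time_s: 4.95
ee_pos: [0.4906, -0.3341, 0.1848]
eef_rot: [[0.958, -0.287, 0.001], [-0.287, -0.958, -0.0], [0.001, 0.0, -1.0]]
wrist_force: [-2.0, -1.4, -2.2]
finger_gap: 0.0237
```

```bash
python3 snap.py e '{"scene":(320,110,120,100,6)}'; python3 -c "
from rig import robot
o=robot.observe();print(o['moment'])"
```

```text
4.95 [ 0.49059388 -0.33413469  0.18479974] [[0.958, -0.287, 0.001], [-0.287, -0.958, -0.0], [0.001, 0.0, -1.0]] [-1.95728865 -1.39485705 -2.24635448] 0.023742061992050367
[-0.37357974  0.5776079  -0.01706998]
```

View pics/scene_e.png

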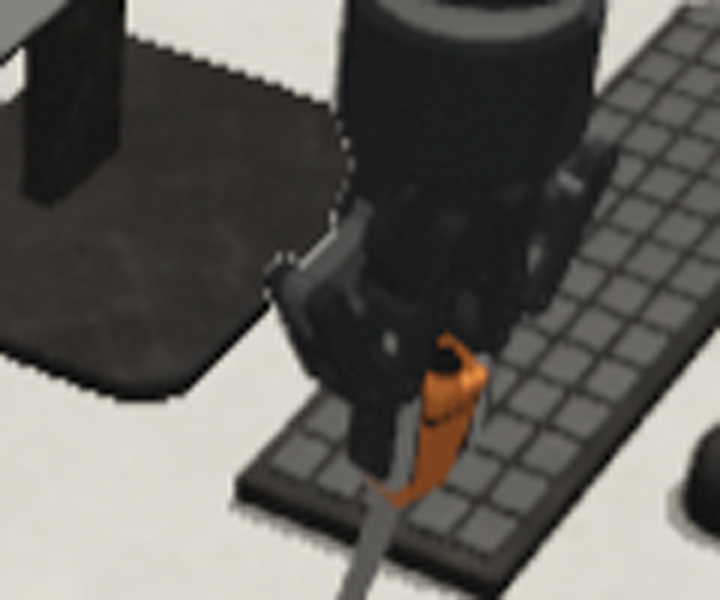

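Pivoting against the sleeve rim works with about 2–3 N. Continuing to upright.

Call:
play_rows(targets=[[0.45,-0.14,0.1,0],[0.9,-0.27,0.17,0],[1.33,-0.4,0.2,0],[1.76,-0.54,0.22,0],[1.76,-0.54,0.22,0],[1.76,-0.54,0.22,0]])

```text
time_s: 5.6
ee_pos: [0.5082, -0.3394, 0.1875]
eef_rot: [[0.958, -0.287, 0.002], [-0.287, -0.958, -0.001], [0.002, 0.0, -1.0]]
wrist_force: [-1.2, -1.4, -0.5]
finger_gap: 0.0233
```

```bash
python3 snap.py f '{"scene":(310,120,130,120,5),"top":(340,180,140,120,5)}'; python3 -c "
from rig import robot
o=robot.observe();print(o['moment'])"
```

```text
5.6 [ 0.5082094  -0.33941588  0.18747458] [[0.958, -0.287, 0.002], [-0.287, -0.958, -0.001], [0.002, 0.0, -1.0]] [-1.17298037 -1.43097781 -0.47583146] 0.023303759539562176
[-0.22154734  0.31318161  0.01725138]
```

View pics/scene_f.png

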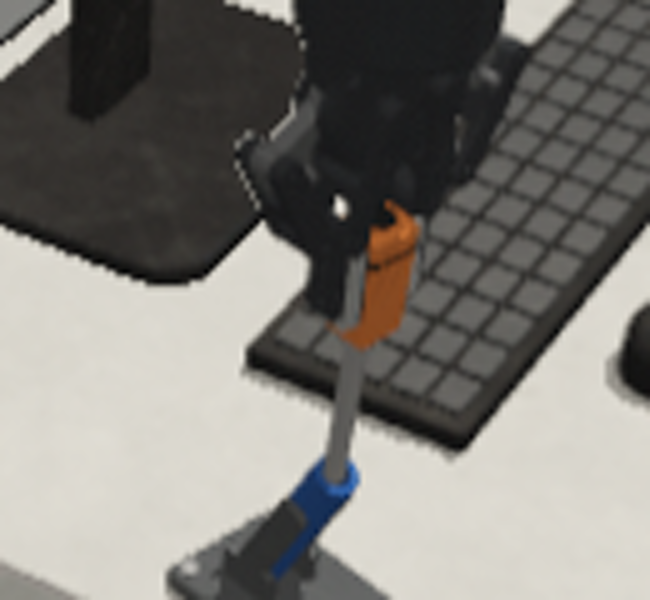

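View pics/top_f.png

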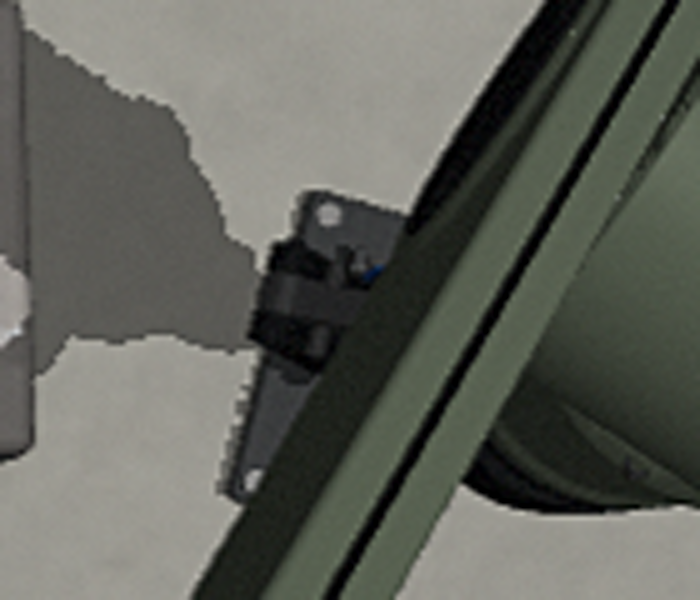

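```bash
cat > tilt.py <<'E'
from h import *
def shaft(c,roi,G,L=(.040,.105),ax=None,cols=14):
    pass
def tilt(c,p1,p2,G,ax=(.957,-.289)):
    # p1 upper p2 lower axis pixels; G grip centre world; scan tilt in plane ax
    im=np.degrees(np.arctan2(p1[0]-p2[0],p2[1]-p1[1]))
    for th in range(-10,26,2):
        a=np.r_[-np.sin(np.radians(th))*np.array(ax),np.cos(np.radians(th))]
        q=px(c,[np.array(G)-.04*a,np.array(G)-.09*a])
        print(th,round(np.degrees(np.arctan2(q[0][0]-q[1][0],q[1][1]-q[0][1])),2),q.round(1).tolist())
    print("obs",im)
E
python3 - <<'E'
from tilt import *
c=load("scene_f")
f=lambda p:(np.array(p,float)+.5)/5-.5+[310,120]
# edge-based centre of shaft by rows
g=cv2.cvtColor(c["color"],cv2.COLOR_RGB2GRAY)
for r in range(188,218,2): print(r,g[r,370:392].tolist())
tilt(c,f([354,355]),f([337,470]),(.508,-.339,.205))
E
```

```text
188 [100, 93, 65, 65, 87, 99, 100, 98, 88, 89, 85, 85, 86, 88, 82, 93, 75, 60, 72, 82, 85, 95]
190 [55, 55, 60, 85, 94, 99, 100, 102, 96, 88, 90, 89, 86, 92, 97, 100, 101, 101, 98, 83, 62, 48]
192 [57, 57, 57, 48, 51, 44, 54, 78, 86, 89, 89, 91, 90, 96, 100, 102, 100, 101, 95, 73, 60, 82]
194 [36, 41, 47, 53, 56, 58, 57, 60, 86, 89, 90, 91, 83, 86, 95, 101, 97, 82, 59, 74, 99, 100]
196 [24, 20, 21, 24, 25, 35, 42, 68, 87, 89, 91, 91, 75, 54, 53, 42, 55, 60, 78, 94, 100, 101]
198 [116, 91, 67, 43, 24, 20, 22, 76, 87, 90, 92, 89, 60, 59, 62, 63, 65, 64, 52, 53, 42, 53]
200 [193, 191, 153, 149, 136, 118, 81, 87, 88, 91, 92, 73, 28, 23, 35, 39, 46, 52, 56, 58, 59, 59]
202 [219, 218, 219, 218, 193, 190, 137, 91, 89, 92, 92, 88, 49, 27, 24, 20, 22, 20, 22, 29, 38, 44]
204 [217, 216, 216, 217, 217, 217, 128, 91, 90, 93, 90, 183, 153, 149, 138, 118, 91, 48, 20, 21, 22, 21]
206 [215, 215, 216, 216, 217, 195, 103, 90, 91, 92, 131, 214, 217, 217, 192, 189, 190, 153, 148, 136, 116, 91]
208 [215, 215, 216, 216, 216, 156, 96, 90, 92, 93, 190, 216, 218, 218, 218, 219, 219, 218, 217, 191, 189, 190]

[... 499 characters left out ...]
], [383.3, 210.5]]
-6 1.41 [[382.6, 189.7], [382.2, 209.9]]
-4 3.16 [[382.1, 189.4], [381.0, 209.2]]
-2 4.97 [[381.6, 189.1], [380.0, 208.5]]
0 6.84 [[381.1, 188.8], [378.9, 207.7]]
2 8.77 [[380.6, 188.4], [377.8, 206.9]]
4 10.77 [[380.1, 188.1], [376.7, 206.1]]
6 12.83 [[379.7, 187.7], [375.7, 205.2]]
8 14.98 [[379.2, 187.3], [374.6, 204.3]]
10 17.2 [[378.7, 186.8], [373.6, 203.4]]
12 19.5 [[378.2, 186.4], [372.5, 202.4]]
14 21.88 [[377.7, 185.9], [371.5, 201.4]]
16 24.35 [[377.3, 185.5], [370.5, 200.4]]
18 26.91 [[376.8, 185.0], [369.6, 199.3]]
20 29.55 [[376.4, 184.5], [368.6, 198.2]]
22 32.28 [[375.9, 184.0], [367.7, 197.1]]
24 35.09 [[375.5, 183.4], [366.7, 195.9]]
obs 8.408911732600659
```

Call:
play_rows(targets=[[0.25,-0.07,-0.1,0],[0.48,-0.14,-0.1,0],[0.48,-0.14,-0.1,0],[0.48,-0.14,-0.1,0],[0.48,-0.14,3,0],[0.48,-0.14,5.5,0],[0.48,-0.14,5.5,0],[0.48,-0.14,5.5,0],[0.48,-0.14,5.5,0]])

```text
time_s: 6.6
ee_pos: [0.5121, -0.3401, 0.2407]
eef_rot: [[0.958, -0.287, -0.001], [-0.287, -0.958, 0.001], [-0.001, -0.001, -1.0]]
wrist_force: [0.2, 0.5, -1.5]
finger_gap: 0.0235
```

```bash
python3 snap.py g '{"scene":(310,90,130,120,5)}'
python3 - <<'E'
from tilt import *
c=load("scene_g")
from rig import robot
e=robot.observe()["ee_pos"];print(robot.observe()["moment"])
tilt(c,(0,0),(0,1),e+[0,0,.0175])
g=cv2.cvtColor(c["color"],cv2.COLOR_RGB2GRAY)
for r in range(168,202,2): print(r,g[r,370:396].tolist())
E
```

```text
6.6 [ 0.51207913 -0.34007922  0.24072626] [[0.958, -0.287, -0.001], [-0.287, -0.958, 0.001], [-0.001, -0.001, -1.0]] [ 0.22157947  0.53521808 -1.45213264] 0.023498120281633547
[0.02130871 0.06843158 0.03244234]
-10 -1.78 [[384.8, 167.7], [385.5, 189.9]]
-8 -0.18 [[384.3, 167.5], [384.3, 189.4]]
-6 1.47 [[383.7, 167.2], [383.2, 188.7]]
-4 3.16 [[383.2, 166.9], [382.1, 188.1]]
-2 4.9 [[382.7, 166.6], [380.9, 187.4]]
0 6.69 [[382.2, 166.3], [379.8, 186.6]]
2 8.54 [[381.7, 165.9], [378.7, 185.8]]
4 10.44 [[381.2, 165.5], [377.6, 185.0]]
6 12.41 [[380.6, 165.1], [376.5, 184.1]]
8 14.44 [[380.1, 164.7], [375.4, 183.2]]
10 16.54 [[379.6, 164.3], [374.3, 182.3]]
12 18.72 [[379.2, 163.9], [373.3, 181.3]]
14 20.96 [[378.7, 163.4], [372.2, 180.3]]
16 23.28 [[378.2, 162.9], [371.2, 179.2]]
18 25.68 [[377.7, 162.4], [370.2, 178.1]]
20 28.16 [[377.3, 161.9], [369.2, 177.0]]
22 30.71 [[376.8, 161.4], [368.2, 175.9]]
24 33.35 [[376.4, 160.9], [367.3, 174.7]]
obs 0.0
168 [215, 215, 214, 214, 215, 216, 216, 215, 193, 112, 88, 89, 90, 91, 89, 94, 99, 101, 100, 95, 73, 61, 85, 100, 95, 85]
170 [216, 215
[... 1134 characters left out ...]
 93, 83, 53, 66, 93]
190 [55, 54, 60, 85, 93, 99, 98, 88, 90, 92, 94, 93, 77, 95, 99, 101, 100, 101, 97, 83, 62, 48, 59, 55, 78, 86]
192 [58, 58, 57, 49, 51, 45, 63, 88, 91, 93, 95, 98, 101, 102, 101, 102, 101, 101, 94, 73, 59, 83, 99, 94, 81, 77]
194 [37, 42, 48, 53, 56, 57, 75, 89, 92, 94, 96, 68, 71, 85, 95, 101, 97, 81, 58, 74, 98, 100, 100, 99, 100, 101]
196 [23, 22, 21, 23, 25, 35, 53, 76, 92, 91, 85, 65, 62, 53, 54, 43, 56, 60, 78, 94, 100, 101, 102, 102, 104, 96]
198 [116, 90, 67, 43, 23, 20, 21, 24, 22, 28, 35, 45, 53, 60, 61, 63, 64, 65, 52, 54, 42, 53, 70, 84, 80, 62]
200 [193, 191, 153, 148, 136, 117, 91, 49, 25, 20, 18, 21, 21, 23, 34, 39, 45, 52, 56, 58, 59, 58, 60, 52, 63, 53]
```

View pics/scene_g.png

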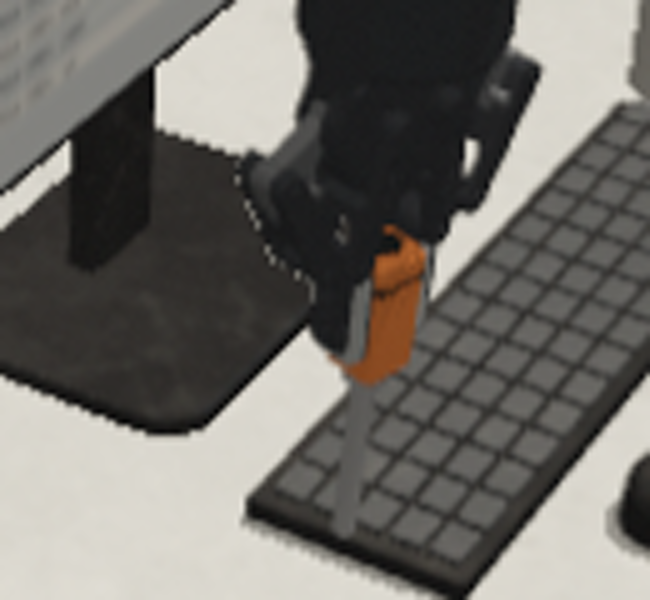

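Run:
```python
from h import *
c=load("scene_g")
print(onz(c,[[378.6,196.3]],.146), px(c,[[.5121,-.3401,.1455]]))
```

```text
[[ 0.5105208  -0.33669335  0.146     ]] [[378.69143529 195.29688179]]
```

Probe is free and close to vertical (tip at about px (378,197), predicted (378.7,195.3)). Moving above well_3.

Call:
play_rows(targets=[[1,3,0,0],[2,6,0,0],[3.1,9.4,0,0],[4.2,12.6,0,0],[5.0,15,0,0],[5.2,15.6,0,0],[5.2,15.6,-1.5,0],[5.2,15.6,-2.5,0],[5.2,15.6,-3.3,0],[5.2,15.6,-3.3,0],[5.2,15.6,-3.3,0]])

```text
time_s: 7.75
ee_pos: [0.5641, -0.1851, 0.209]
eef_rot: [[0.958, -0.288, -0.0], [-0.288, -0.958, -0.0], [-0.0, 0.0, -1.0]]
wrist_force: [-0.4, -0.1, -0.6]
finger_gap: 0.0235
```

```bash
python3 snap.py i '{"scene":(240,130,130,120,5),"top":(225,170,130,110,5)}'
python3 - <<'E'
from h import *
from rig import robot
c=load("scene_i");e=robot.observe()["ee_pos"]
print("pred tip px",px(c,[e+[0,0,.0175-.113]]),"well3",px(c,[[.5643,-.1835,.096]]))
E
```

```text
7.75 [ 0.56407714 -0.18514164  0.20902568] [[0.958, -0.288, -0.0], [-0.288, -0.958, -0.0], [-0.0, 0.0, -1.0]] [-0.38069412 -0.10148463 -0.60112579] 0.023486303676121537
pred tip px [[314.7474074 241.6105193]] well3 [[314.30226616 248.70045112]]
```

View pics/scene_i.png

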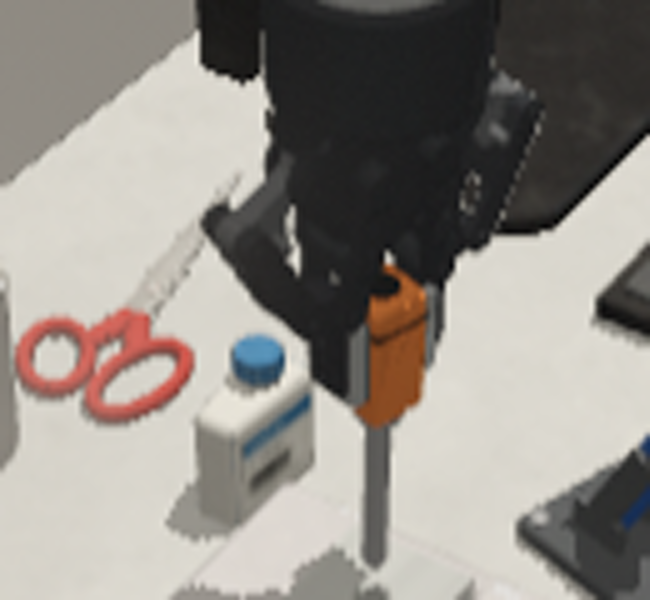

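View pics/top_i.png

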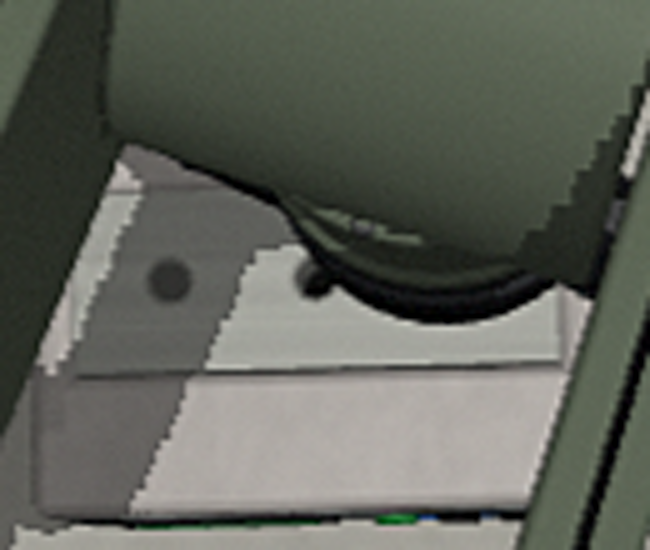

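Call:
play_rows(targets=[[0,0.1,-0.6,0],[0,0.1,-1.2,0],[0,0.1,-1.4,0],[0,0.1,-1.4,0],[0,0.1,-1.4,0]])

```text
time_s: 8.35
ee_pos: [0.5642, -0.1836, 0.1951]
eef_rot: [[0.958, -0.287, -0.0], [-0.287, -0.958, -0.0], [-0.0, 0.0, -1.0]]
wrist_force: [-0.2, -0.4, 0.4]
finger_gap: 0.0233
```

```bash
python3 snap.py j '{"scene":(270,200,80,70,8)}'
python3 - <<'E'
from h import *
from rig import robot
c=load("scene_j");e=robot.observe()["ee_pos"]
print("pred tip px",px(c,[e+[0,0,.0175-.113]]),"well3",px(c,[[.5643,-.1835,.096]]))
E
```

```text
8.35 [ 0.5641917  -0.18359585  0.19511962] [[0.958, -0.287, -0.0], [-0.287, -0.958, -0.0], [-0.0, 0.0, -1.0]] [-0.20172449 -0.38614526  0.37376853] 0.02332048745781758
pred tip px [[314.36166545 247.31321518]] well3 [[314.30226616 248.70045112]]
```

View pics/scene_j.png

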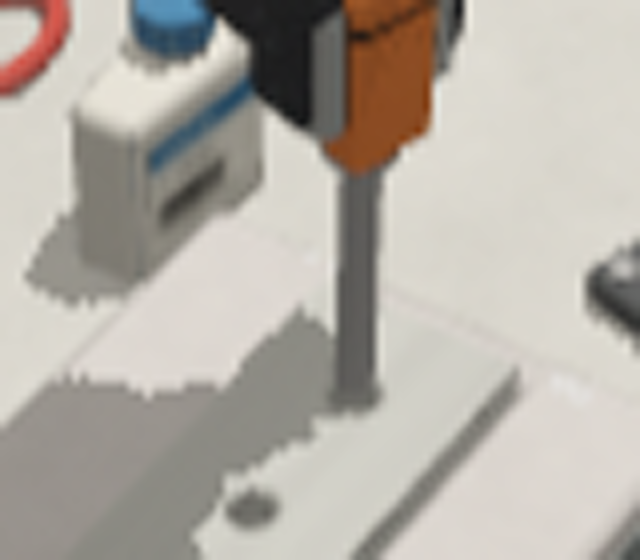

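Call:
play_rows(targets=[[0,0,-0.2,0],[0,0,-0.4,0],[0,0,-0.6,0],[0,0,-0.6,0]])

```text
time_s: 8.8
ee_pos: [0.5639, -0.1835, 0.1887]
eef_rot: [[0.958, -0.287, -0.001], [-0.287, -0.958, 0.0], [-0.001, 0.0, -1.0]]
wrist_force: [0.9, -0.6, -0.5]
finger_gap: 0.0236
```

Call:
play_rows(targets=[[0,0,-0.3,0],[0,0,-0.6,0],[0,0,-0.6,0]])

```text
time_s: 9.1
ee_pos: [0.564, -0.1836, 0.1826]
eef_rot: [[0.958, -0.287, -0.001], [-0.287, -0.958, -0.0], [-0.001, 0.0, -1.0]]
wrist_force: [0.1, -0.4, -0.4]
finger_gap: 0.0235
```

```bash
python3 snap.py k '{"scene":(270,200,80,70,8)}'
```

```text
9.1 [ 0.56400462 -0.18363307  0.18257148] [[0.958, -0.287, -0.001], [-0.287, -0.958, -0.0], [-0.001, 0.0, -1.0]] [ 0.09090102 -0.3671304  -0.40798285] 0.023497067522173905
```

View pics/scene_k.png

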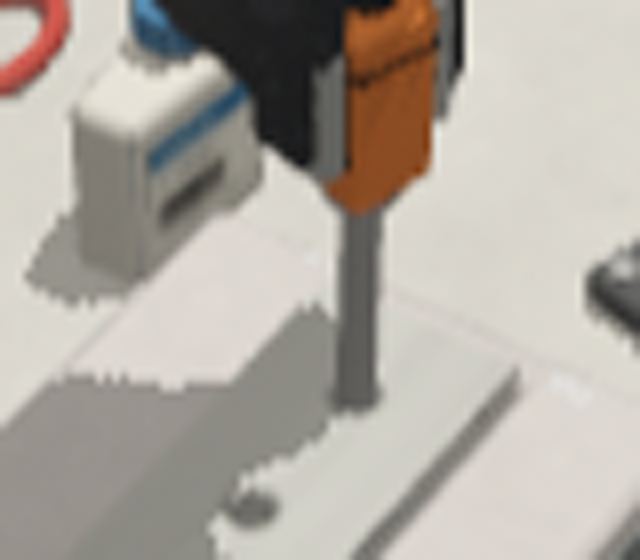

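The probe has entered well_3 with no force. On down to just above plug depth, then feel in small steps.

Call:
play_rows(targets=[[0,0,-0.4,0],[0,0,-0.8,0],[0,0,-1.2,0],[0,0,-1.6,0],[0,0,-2.0,0],[0,0,-2.2,0],[0,0,-2.2,0]])

```text
time_s: 9.85
ee_pos: [0.5643, -0.1838, 0.1608]
eef_rot: [[0.958, -0.287, 0.0], [-0.287, -0.958, -0.0], [0.0, 0.0, -1.0]]
wrist_force: [0.2, -1.2, -0.8]
finger_gap: 0.0233
```

Call:
play_rows(targets=[[0,0,-0.1,0],[0,0,-0.2,0],[0,0,-0.2,0]])

```text
time_s: 10.15
ee_pos: [0.5644, -0.1837, 0.1592]
eef_rot: [[0.958, -0.287, 0.001], [-0.287, -0.958, -0.0], [0.001, 0.0, -1.0]]
wrist_force: [1.4, -1.1, -0.9]
finger_gap: 0.0234
```

Call:
play_rows(targets=[[0,0,-0.1,0],[0,0,-0.15,0],[0,0,-0.15,0]])

```text
time_s: 10.45
ee_pos: [0.5644, -0.1837, 0.1577]
eef_rot: [[0.958, -0.287, 0.001], [-0.287, -0.958, -0.0], [0.001, 0.0, -1.0]]
wrist_force: [1.6, -0.9, 0.0]
finger_gap: 0.0237
```

Call:
play_rows(targets=[[0,0,-0.1,0],[0,0,-0.15,0],[0,0,-0.15,0]])

```text
time_s: 10.75
ee_pos: [0.5644, -0.1837, 0.1567]
eef_rot: [[0.958, -0.287, 0.001], [-0.287, -0.958, -0.001], [0.001, 0.0, -1.0]]
wrist_force: [1.0, -0.9, 4.2]
finger_gap: 0.0239
```

Call:
play_rows(targets=[[0,0,-0.05,0],[0,0,-0.1,0],[0,0,-0.1,0]])

```text
time_s: 11.05
ee_pos: [0.5644, -0.1838, 0.156]
eef_rot: [[0.958, -0.287, 0.001], [-0.287, -0.958, -0.001], [0.001, 0.0, -1.0]]
wrist_force: [0.6, -1.2, 5.8]
finger_gap: 0.0236
```

Well_3 is stopped at ~35 mm depth, rising about 5 N/mm: plugged. Withdrawing to try well_2.

Call:
play_rows(targets=[[0,0,0.5,0],[0,0,1.0,0],[0,0,2.0,0],[0,0,3.0,0],[0,0,4.0,0],[0,0,4.7,0],[0,0,4.9,0],[0,1.5,4.9,0],[0,3,4.9,0],[0,4.5,4.9,0],[0,4.5,4.5,0],[0,4.5,4.1,0],[0,4.5,4.1,0],[0,4.5,4.1,0]])

```text
time_s: 12.45
ee_pos: [0.564, -0.139, 0.1958]
eef_rot: [[0.958, -0.288, -0.001], [-0.288, -0.958, -0.0], [-0.001, 0.0, -1.0]]
wrist_force: [-0.2, -0.6, -0.3]
finger_gap: 0.0235
```

```bash
python3 snap.py l '{"scene":(260,200,80,80,7)}';python3 - <<'E'
from h import *
c=load("scene_l")
print((px(c,[[.564,-.1385,.096]])-[260,200])*7)
E
```

```text
12.45 [ 0.56401946 -0.1389723   0.19576721] [[0.958, -0.288, -0.001], [-0.288, -0.958, -0.0], [-0.001, 0.0, -1.0]] [-0.18381006 -0.61988539 -0.32407036] 0.023476777238837933
[[289.7162666  441.03128289]]
```

View pics/scene_l.png

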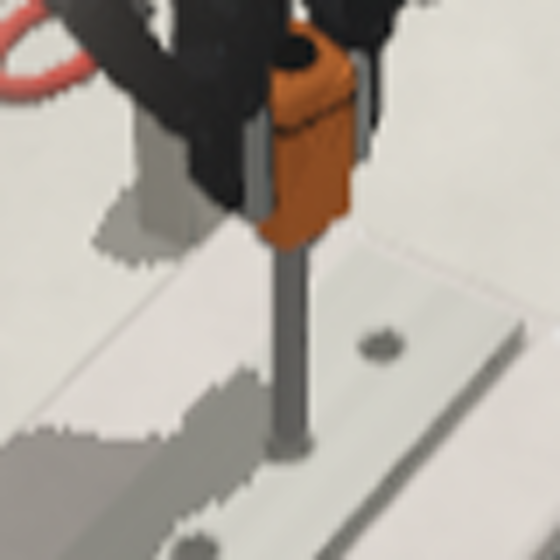

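The tip is at well_2's mouth (crop ~(289,447)), centred. Descending.

Call:
play_rows(targets=[[0,0,-0.2,0],[0,0,-0.4,0],[0,0,-0.6,0],[0,0,-0.7,0],[0,0,-0.7,0]])

```text
time_s: 13.0
ee_pos: [0.564, -0.1386, 0.1889]
eef_rot: [[0.958, -0.287, -0.0], [-0.287, -0.958, -0.0], [-0.0, 0.0, -1.0]]
wrist_force: [0.4, 0.1, -1.2]
finger_gap: 0.0236
```

Call:
play_rows(targets=[[0,0,-0.3,0],[0,0,-0.5,0],[0,0,-0.5,0]])

```text
time_s: 13.3
ee_pos: [0.5639, -0.1385, 0.1837]
eef_rot: [[0.958, -0.287, -0.001], [-0.287, -0.958, 0.0], [-0.001, 0.0, -1.0]]
wrist_force: [0.1, -0.6, -1.7]
finger_gap: 0.0235
```

Call:
play_rows(targets=[[0,0,-0.4,0],[0,0,-0.8,0],[0,0,-1.2,0],[0,0,-1.6,0],[0,0,-2.0,0],[0,0,-2.3,0],[0,0,-2.4,0],[0,0,-2.4,0]])

```text
time_s: 14.1
ee_pos: [0.5642, -0.1387, 0.16]
eef_rot: [[0.958, -0.287, -0.0], [-0.287, -0.958, -0.0], [-0.0, 0.0, -1.0]]
wrist_force: [0.8, -0.4, -2.0]
finger_gap: 0.0237
```

Call:
play_rows(targets=[[0,0,-0.1,0],[0,0,-0.2,0],[0,0,-0.2,0]])

```text
time_s: 14.4
ee_pos: [0.5643, -0.1387, 0.1582]
eef_rot: [[0.958, -0.287, 0.0], [-0.287, -0.958, -0.0], [0.0, 0.0, -1.0]]
wrist_force: [1.6, -0.5, -0.3]
finger_gap: 0.0239
```

Call:
play_rows(targets=[[0,0,-0.1,0],[0,0,-0.2,0],[0,0,-0.2,0]])

```text
time_s: 14.7
ee_pos: [0.5644, -0.1387, 0.1567]
eef_rot: [[0.958, -0.287, 0.001], [-0.287, -0.958, -0.0], [0.001, 0.0, -1.0]]
wrist_force: [0.4, -0.0, 4.3]
finger_gap: 0.0233
```

Call:
play_rows(targets=[[0,0,-0.05,0],[0,0,-0.1,0],[0,0,-0.1,0]])

```text
time_s: 15.0
ee_pos: [0.5644, -0.1387, 0.156]
eef_rot: [[0.958, -0.287, 0.001], [-0.287, -0.958, -0.0], [0.001, 0.0, -1.0]]
wrist_force: [-1.1, -1.8, 6.0]
finger_gap: 0.0237
```

Same signature: well_2 is plugged too, so well_1 should be the clear one.

Call:
play_rows(targets=[[0,0,0.5,0],[0,0,1.0,0],[0,0,2.0,0],[0,0,3.0,0],[0,0,4.0,0],[0,0,4.7,0],[0,0,4.9,0],[0,1.5,4.9,0],[0,3,4.9,0],[0,4.5,4.9,0],[0,4.5,4.5,0],[0,4.5,4.1,0],[0,4.5,4.1,0],[0,4.5,4.1,0]])

```text
time_s: 16.4
ee_pos: [0.564, -0.094, 0.1958]
eef_rot: [[0.958, -0.287, -0.001], [-0.287, -0.958, -0.0], [-0.001, 0.0, -1.0]]
wrist_force: [0.4, -0.1, -1.2]
finger_gap: 0.0239
```

```bash
python3 snap.py m '{"scene":(250,205,80,80,7)}';python3 - <<'E'
from h import *
c=load("scene_m")
print((px(c,[[.564,-.0936,.096]])-[250,205])*7)
E
```

```text
16.4 [ 0.56403213 -0.0939625   0.19577609] [[0.958, -0.287, -0.001], [-0.287, -0.958, -0.0], [-0.001, 0.0, -1.0]] [ 0.4498385  -0.07321111 -1.16141303] 0.02387286969920614
[[263.58322252 511.00898021]]
```

View pics/scene_m.png

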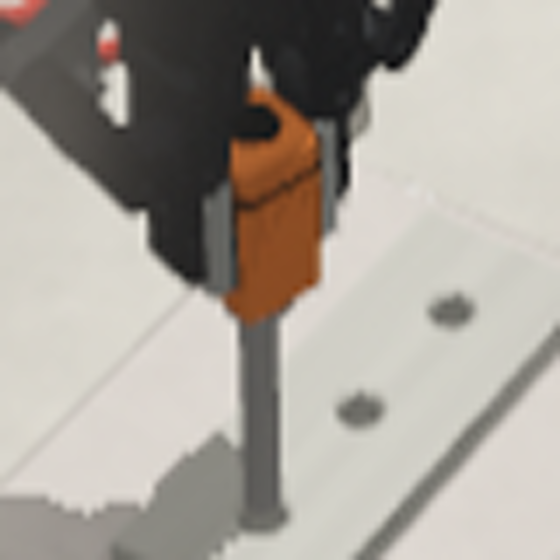

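Call:
play_rows(targets=[[0,0,-0.2,0],[0,0,-0.4,0],[0,0,-0.6,0],[0,0,-0.7,0],[0,0,-0.7,0]])

```text
time_s: 16.95
ee_pos: [0.564, -0.0936, 0.1889]
eef_rot: [[0.958, -0.287, -0.0], [-0.287, -0.958, -0.0], [-0.0, 0.0, -1.0]]
wrist_force: [0.0, 0.5, 0.3]
finger_gap: 0.0236
```

Call:
play_rows(targets=[[0,0,-0.3,0],[0,0,-0.5,0],[0,0,-0.5,0]])

```text
time_s: 17.25
ee_pos: [0.5639, -0.0935, 0.1837]
eef_rot: [[0.958, -0.287, -0.001], [-0.287, -0.958, 0.0], [-0.001, 0.0, -1.0]]
wrist_force: [0.6, 0.4, -0.4]
finger_gap: 0.0238
```

Call:
play_rows(targets=[[0,0,-0.4,0],[0,0,-0.8,0],[0,0,-1.2,0],[0,0,-1.6,0],[0,0,-2.0,0],[0,0,-2.3,0],[0,0,-2.4,0],[0,0,-2.4,0]])

```text
time_s: 18.05
ee_pos: [0.5641, -0.0937, 0.16]
eef_rot: [[0.958, -0.287, -0.0], [-0.287, -0.958, -0.0], [-0.0, 0.0, -1.0]]
wrist_force: [0.2, 0.3, -1.1]
finger_gap: 0.024
```

Call:
play_rows(targets=[[0,0,-0.1,0],[0,0,-0.2,0],[0,0,-0.3,0],[0,0,-0.4,0],[0,0,-0.4,0]])

```text
time_s: 18.55
ee_pos: [0.5642, -0.0937, 0.1561]
eef_rot: [[0.958, -0.287, 0.0], [-0.287, -0.958, -0.0], [0.0, 0.0, -1.0]]
wrist_force: [0.3, -0.1, -0.9]
finger_gap: 0.0238
```

No resistance past plug depth: well_1 is clear. Lowering to about 4 mm short of home, then easing down.

Call:
play_rows(targets=[[0,0,-0.4,0],[0,0,-0.8,0],[0,0,-1.2,0],[0,0,-1.6,0],[0,0,-2.0,0],[0,0,-2.0,0]])

```text
time_s: 19.15
ee_pos: [0.5645, -0.0939, 0.1355]
eef_rot: [[0.958, -0.287, 0.0], [-0.287, -0.958, -0.001], [0.001, 0.0, -1.0]]
wrist_force: [2.1, -2.2, -2.3]
finger_gap: 0.0237
```

Call:
play_rows(targets=[[0,0,-0.4,0],[0,0,-0.8,0],[0,0,-1.2,0],[0,0,-1.6,0],[0,0,-1.9,0],[0,0,-2.0,0],[0,0,-2.0,0]])

```text
time_s: 19.85
ee_pos: [0.565, -0.094, 0.1162]
eef_rot: [[0.958, -0.287, 0.002], [-0.287, -0.958, -0.001], [0.002, 0.0, -1.0]]
wrist_force: [3.1, -4.2, 1.0]
finger_gap: 0.0236
```

Call:
play_rows(targets=[[0,0,-0.1,0],[0,0,-0.2,0],[0,0,-0.2,0]])

```text
time_s: 20.15
ee_pos: [0.565, -0.0941, 0.1143]
eef_rot: [[0.958, -0.287, 0.002], [-0.287, -0.958, -0.001], [0.002, 0.0, -1.0]]
wrist_force: [3.7, -3.7, 0.8]
finger_gap: 0.0234
```

Call:
play_rows(targets=[[0.1,-0.1,0,0],[0.1,-0.1,-0.1,0],[0.1,-0.1,-0.15,0],[0.1,-0.1,-0.15,0]])

```text
time_s: 20.55
ee_pos: [0.5651, -0.0944, 0.113]
eef_rot: [[0.958, -0.287, -0.0], [-0.287, -0.958, 0.0], [-0.0, -0.0, -1.0]]
wrist_force: [1.1, -1.4, 4.9]
finger_gap: 0.0234
```

Call:
play_rows(targets=[[0,0,-0.05,0],[0,0,-0.1,0],[0,0,-0.1,0]])

```text
time_s: 20.85
ee_pos: [0.5651, -0.0944, 0.1129]
eef_rot: [[0.958, -0.287, 0.0], [-0.287, -0.958, 0.0], [0.0, -0.0, -1.0]]
wrist_force: [0.3, -2.3, 10.1]
finger_gap: 0.0235
```

```bash
python3 snap.py n '{"scene":(250,205,80,80,7)}'
```

```text
20.85 [ 0.56509179 -0.09439038  0.11290165] [[0.958, -0.287, 0.0], [-0.287, -0.958, 0.0], [0.0, -0.0, -1.0]] [ 0.27096444 -2.32296123 10.14230976] 0.02350557655410577
```

View pics/scene_n.png

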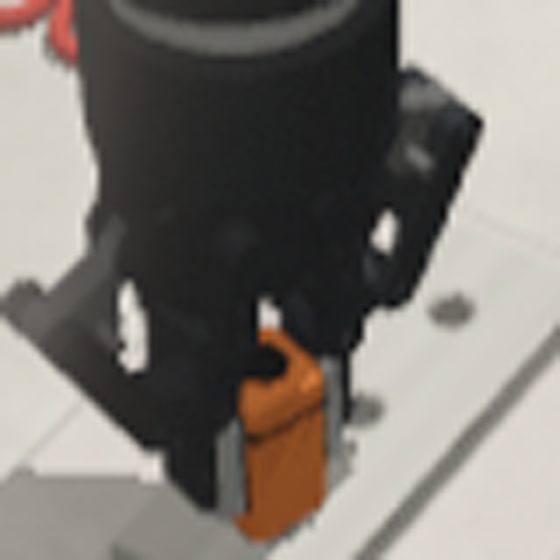

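Stiff stop at TCP z = 0.113 (10 N), as expected for the collar landing. Relieve the force and let go.

Call:
play_rows(targets=[[0,0,0.1,0],[0,0,0.1,0]])

```text
time_s: 21.1
ee_pos: [0.5651, -0.0944, 0.113]
eef_rot: [[0.958, -0.287, 0.0], [-0.287, -0.958, 0.0], [-0.0, -0.0, -1.0]]
wrist_force: [1.3, -0.9, 5.3]
finger_gap: 0.0234
```

Call:
play_rows(targets=[[0,0,0,0],[0,0,0,0],[0,0,0,0],[0,0,0,0],[0,0,0,0],[0,0,0,0]], jaw=6)

```text
time_s: 21.7
ee_pos: [0.565, -0.0946, 0.1125]
eef_rot: [[0.958, -0.287, -0.0], [-0.287, -0.958, -0.0], [-0.0, 0.0, -1.0]]
wrist_force: [-0.2, 0.3, -0.5]
finger_gap: 0.0602
```

Call:
play_rows(targets=[[0,0,1,0],[0,0,3,0],[0,0,6,0],[0,0,10,0],[0,0,14,0],[0,0,14,0],[-6,-6,14,0],[-12,-12,14,0],[-12,-15,14,0],[-12,-15,14,0],[-12,-15,14,0]])

```text
time_s: 22.8
ee_pos: [0.4424, -0.248, 0.253]
eef_rot: [[0.956, -0.293, -0.001], [-0.293, -0.956, -0.002], [-0.0, 0.002, -1.0]]
wrist_force: [-0.3, 0.0, -0.2]
finger_gap: 0.06
```

```bash
python3 snap.py o '{"scene":(240,190,160,150,4),"top":(0,0,640,480,1)}'
python3 - <<'E'
from h import *
c=load("scene_o")
for z in (.096,.102,.156): print(z,((px(c,[[.5645,-.094,z]])-[240,190])*4))
E
```

```text
22.8 [ 0.44244214 -0.24799098  0.25299995] [[0.956, -0.293, -0.001], [-0.293, -0.956, -0.002], [-0.0, 0.002, -1.0]] [-0.29276609  0.01879083 -0.21132858] 0.060017846474736986
0.096 [[190.23513275 351.00345882]]
0.102 [[189.81175577 342.39834174]]
0.156 [[185.82426524 261.43396324]]
```

View pics/scene_o.png

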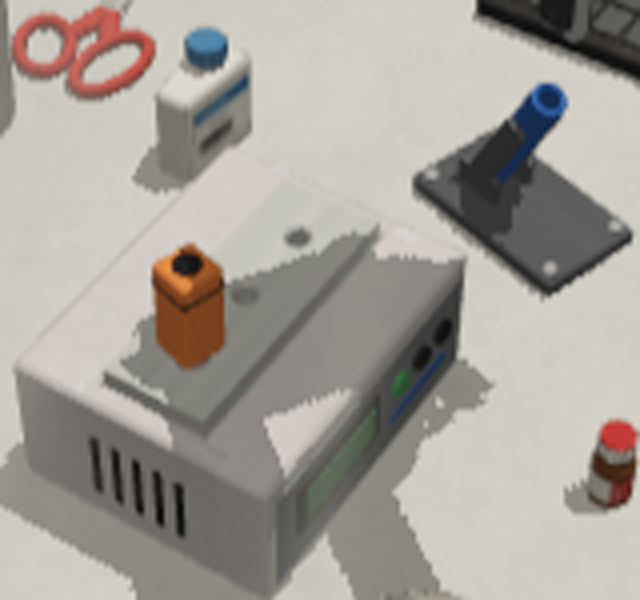

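View pics/top_o.png

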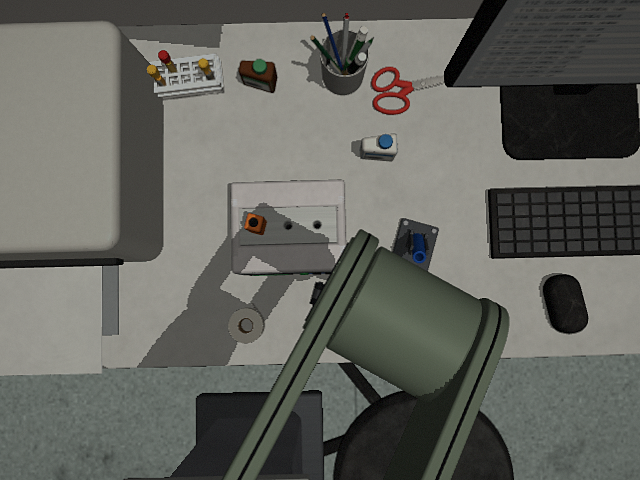

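The probe stands upright in well_1, with the cap centre at crop (187,264) against a predicted (186,261) if seated. The bottle, vial and roll have not moved, and the gripper is clear. Handing in.

```bash
python3 -c "
from rig import robot
print(robot.sign_off())"
```

```text
the job is handed in; nothing more can be done
None
```

The probe is home in well_1, collar down on the block and released, and the job was handed in at about 23 s of the 54 s allowed.

- **Taking it out:** I gripped the handle across the lean and drew it along the sleeve's axis. I then turned it upright in the grip by easing the shaft against the sleeve's rim, using about 2–3 N.
- **Feeling the wells:** Well_3 and well_2 both stopped the tip at about 35 mm. The force there rose to about 6 N roughly 1 mm past contact, well under the 20 N limit, and I backed out of both.
- **Seating it:** In well_1 there was no resistance at plug depth. There was a sideways force of about 5 N partway down, which I eased by shifting about 1 mm. The collar then met a firm stop at the expected height with about 10 N, and I relaxed to about 5 N before letting go.
- **Last checks:** In the scene picture the probe stands upright, its cap within 1 pixel of where a fully seated probe should be. The bottle, vial and label roll look unmoved, and the gripper is clear with no force reading above noise. No check failed or disagreed, though the seating is judged from the force, the height and the pictures, as the collar itself is hidden under the handle.

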